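Hold a boiled egg over a dish with kitchen tongs

ROBOT

A 6-joint arm with a two-finger parallel gripper is mounted at the origin on the work surface. World frame = base frame: x ahead of the robot, y to its left, z up, the work surface at z = 0. Lengths are in mm, angles in rad, forces in N, time in s.
With the tool pointing down it reaches from about 275 to 750 mm from the base axis. Payload 10.2 kg.
Tool frame: the origin (TCP) lies at the centre of the arm's flange, where the gripper is bolted on; the fingertips stand 173 mm ahead of it and the grasp point (between the pads) lies 155 mm ahead of it; z points along the fingers, y is the line along which they close (so a half turn about z gives the same grasp; the last joint's range is limited). The gripper opens to 85 mm and grips with 20 to 120 N. Pads are 22 mm wide; open, the fingers measure 114 mm over their backs; the gripper's body (76 mm by 85 mm) begins 54 mm behind the grasp point. The pads swing forward as they close: fully open they stand 13 mm farther back than shut.
Start: joints at [-1.455, 0.313, 1.498, -0, 1.331, -0.223], TCP at [174.474, -495.168, 404.694] pointing down, gripper open.
Joint ranges: [-2.94, 2.94], [-0.97, 2.17], [0.19, 2.56], [-1.23, 4.37], [0.02, 3.11], [-2.88, 2.88]. Speed limits (rad/s): [2.39, 2.39, 3.01, 3.14, 3.14, 3.14].

INTERFACE

Orientations are given as a unit quaternion [w, x, y, z].
In Python, from rig import ctrl, optics gives the robot as it stands (ctrl), with the cameras (optics).
- The arm moves only by the tool advance, called after "Call:" in YAML: its name, and indented under it one key for each argument. Schema: {"type":"object","properties":{"offsets":{"type":"array","items":{"type":"array","items":{"type":"number"},"minItems":6,"maxItems":6},"minItems":1,"maxItems":8},"finger_gap":{"type":"number"},"grip_n":{"type":"number"},"only":{"type":"string"},"quiet":{"type":"boolean"},"lines":{"type":"string"}},"required":["offsets"],"additionalProperties":false}. offsets is a list of rows, 1 to 8 of them, each of 6 numbers: dx, dy, dz in parts of the range, where 1.0 means 750 mm, then a rotation vector rx, ry, rz in shares of pi rad (1.0 is pi rad); each row is the pose to reach, as a shift and turn from the pose commanded when the call began, along the tool's axes at that moment; what a row does not reach only later rows make up. A row lasts 1/10 s, in which the tool goes at most 50 mm and 0.15 rad, less where a joint would pass 70% of its speed; a pose out of reach is approached as far as the arm can. finger_gap is the opening from 0.0 (shut) to 1.0 (fully open), set as the call begins (left out keeps the last). The fingers move at their own pace and stop on an object; grip_n is the grip in N (left out, the last holds). Time passes only in rows, so rows that do not move let the fingers close. The tool returns the time, the measured TCP pose, the force, the opening and the grip force at its end. only (a regular expression) keeps the lines of the reply that match it, lines (a string "A,B") keeps lines A to B, and quiet returns only ok. A shift or turn number past 1, either way, is cut back to 1. Input that does not fit is refused with a message, and nothing moves.
- ctrl.sense(): the state, without advancing time (a new reading comes with each control period).
- optics.capture(name): name is "side" or "top"; returns the picture (480x640x3 uint8, red, green, blue); there is no depth.
- optics.calibration(name): a dict with "fx", "fy", "cx", "cy" (pixels), "position" and "attitude" of the camera in the world. Camera axes: x right, y down, z forward; pixel columns grow to the right and rows downward; lengths in mm; the calibration is good to about 2 mm. A picture is of the moment at which its call begins. calibration takes no time and is no camera call.
- ctrl.finish_job(): hands the job in; it is judged then, once.
The state is a dict: "time_s": time; "joints": joint angles; "dq": joint speeds; "tau": joint torques, N m; "eef_pos": TCP position; "ee_rot": TCP orientation; "force": force on the tool from outside, world axes, zero at the start; "wrist_torque": the same for the moment, N m; "grip_width": opening from 0.0 (shut) to 1.0 (fully open); "grip_force": force on a finger pad.
Only numpy, scipy, OpenCV 4.12 (cv2) and the standard library are available. Lean on these libraries where they do the work, as an engineer would, in place of code of your own. Each camera call takes 0.05 s, during which the arm holds its last target. There are 200 camera calls.

TASK

The boiled egg in the egg cup is to be shelled over the dish. Pick up the kitchen tongs from the bench, squeeze them shut around the egg, lift it out of its cup and hold it in the tongs over the middle of the round dish, with the egg at least 10 cm above the bench; finish while still holding it there. Touch the egg only with the tongs, do not drop it, and leave the cup, the dish and everything else standing where they are.

Things in the scene. Friction and masses are not known exactly. Their poses are not given: they have to be found in the camera images.
- tongs: steel spring tongs lying on edge on the bench, 190 mm long, 24 mm high, 90 g; the arms open in the bench plane. Origin: on their underside, midway between the arms at the place to grip, 85 mm ahead of the hinge; x points along the middle line to the tips (with the jaw at 0), z up. The frame belongs to the right (-y) arm and turns with it when squeezed
- tongs_grip (a point): where to grip both arms from above, fingers closing across: at the tongs' origin, 12 mm above their underside. Each arm has a flat plate here, 36 mm long, 24 mm high. Width over the plates: 68 mm at rest; 61 mm (plates parallel) holds the tongs firmly with about 62 mm free between the tips; 46 mm when closed on the egg
- tongs_tip (a point): midway between the open tips, 80 mm ahead of tongs_grip (they end 96 mm ahead), 12 mm above the underside. Each tip is a shallow upright V, 24 mm high, 32 mm long, that seats round the egg's widest part; when both arms are gripped the tips close on the middle line between the fingers, 80 mm from the grip
- tongs_jaw (a joint): how far the tongs are squeezed, rad: 0 at rest (open), about 0.26 closed on the egg, 0.34 fully shut. A spring opens them: each plate pushes out with about 4 N at rest, 6 N at 61 mm, 10 N when closed on the egg; about 30 N of grip then holds the egg firmly
- egg: brown egg, 44 mm across and 54 mm tall, 55 g, blunt end down in the egg cup; origin at its lower end, z along the egg; widest 22 mm above the origin.
- egg_center (a point): centre of the egg's widest part, 22 mm above its lower end; about 13 mm above the cup's rim
- egg_cup: loose white ceramic egg cup, 48 mm high, 44 mm across the rim, origin under its foot
- dish: loose round white ceramic dish, empty, 116 mm across, 36 mm high, origin at the centre of its underside
- toothpick_holder: bystander: bamboo cylinder with toothpicks, 42 mm across, 66 mm high, origin underneath
- salt_shaker: bystander: ceramic shaker with steel top, 42 mm across, 63 mm high, origin underneath
- bento_box: bystander: closed bento box, 104 x 174 x 56 mm, origin underneath
- mug: bystander: mug, 80 mm across, 85 mm high, handle to its +y, origin underneath
- spice_jar: bystander: closed jar, 48 mm across, 85 mm high, origin underneath
- wooden_spoon: bystander: wooden spoon 220 mm long lying along its x, origin underneath

How it is judged (in metres and radians):
On the way, in this order (a step that is already met when the one before it is completed fails the run):
1. the gripper has lifted the tongs off the bench, the egg still in its cup (height (world z) of tongs_tip above 0.05 m and contact force between the fingers and tongs above 1 N and distance of egg_center from where it was at the start of the episode below 0.02 m), for 0.2 s.
2. the egg is lifted clear of its cup, held by the tongs alone (contact force between tongs and egg above 0.5 N and contact force between the fingers and tongs above 1 N and contact force between egg and egg_cup below 0.05 N and contact force between egg and dish below 0.05 N and height (world z) of egg_center above 0.085 m), for 0.2 s.
At the end, for the whole second after the job is handed in: gripper holds the tongs, the tongs alone hold the egg, still, its widest part over 95 mm above the bench and within 45 mm of the dish's middle; egg cup upright within 40 mm, dish and bystanders within 30 mm of where they began (contact force between tongs and egg above 0.5 N and contact force between the fingers and tongs above 1 N and contact force between egg and egg_cup below 0.05 N and contact force between egg and dish below 0.05 N and height (world z) of egg_center above 0.095 m and horizontal distance between egg_center and dish below 0.045 m and linear speed of egg below 0.05 m/s and contact force between the fingers and egg below 0.1 N and angle between egg_cup's own z axis and vertical below 0.2 rad and height (world z) of egg_cup below 0.01 m and distance of egg_cup from where it was at the start of the episode below 0.04 m and distance of dish from where it was at the start of the episode below 0.03 m and not (distance of any of toothpick_holder, salt_shaker, bento_box, mug, spice_jar, wooden_spoon, dish from where it was at the start of the episode above 0.03 m)); the arm keeps its last pose, push and grip.
It fails at once if the gripper or arm touches the egg (contact force between any of the fingers, the arm and egg above 0.3 N).
It fails at once if the egg falls to the bench or into the dish (height (world z) of egg_center below 0.045 m).
It fails at once if the egg cup is tipped or shoved (angle between egg_cup's own z axis and vertical above 0.5 rad or distance of egg_cup from where it was at the start of the episode above 0.04 m).
It fails at once if the dish or a bystander is shoved more than 30 mm (distance of any of toothpick_holder, salt_shaker, bento_box, mug, spice_jar, wooden_spoon, dish from where it was at the start of the episode above 0.03 m).
It also fails if it takes over 43 s, if anything falls off the work surface, if the arm or the gripper's body presses on something with over 40 N, if the wrist force passes 120 N, or if a joint passes its speed limit or range.

## Working session

There is one attempt and no reset: what is moved stays moved. The work goes in short steps, Python scripts to look and compute and a tool call to move; the robot and the scene stay as the last step left them, time stands still between calls to the robot, and variables do not carry over. Pictures are saved under pics/ and viewed, at most 10 in all, crops included, and the job is handed in when it is done.

```bash
ls; mkdir -p pics; python3 - <<'E'
from rig import ctrl, optics
import cv2
s=ctrl.sense();print(s)
for n in("top","side"):
    cv2.imwrite(f"pics/{n}0.png",optics.capture(n)[:,:,::-1]);print(n,optics.calibration(n))
E
```

```text
pics
rig.py
{'time_s': 0.0, 'joints': array([-1.45538208e+00,  3.13476975e-01,  1.49845906e+00, -5.09734747e-06,
        1.33099245e+00, -2.23400587e-01]), 'dq': array([-2.79798800e-04, -7.31486532e-06, -3.97794532e-04, -2.23066377e-04,
       -1.22449683e-03, -6.30068058e-04]), 'tau': array([ 3.48466738e-04, -4.12266469e+01, -2.59748268e+01, -1.07827639e-04,
        4.09423184e-03, -2.88862668e-05]), 'eef_pos': array([ 174.47749595, -495.12009696,  404.1128447 ]), 'ee_rot': array([-6.67079728e-04,  9.85684527e-01,  1.68598837e-01,  3.35738418e-05]), 'force': array([0.2920122 , 0.61187483, 0.30363599]), 'wrist_torque': array([-0.03079608,  0.04736678, -0.01739033]), 'grip_force': 0.0, 'grip_width': 0.9976743662766047}
top {'fx': 551.8886556720026, 'fy': 551.8886556720026, 'cx': 315.85483783485, 'cy': 240.55299489308644, 'position': array([ 404.57848213,   33.93095232, 1236.28245647]), 'attitude': array([-0.0541083 ,  0.70509375, -0.70499249,  0.05385799])}
side {'fx': 589.1178924231181, 'fy': 589.1178924231181, 'cx': 318.3853555232689, 'cy': 232.31050621538324, 'position': array([ 56.42712686, 973.69646222, 654.2681439 ]), 'attitude': array([ 0.12468485, -0.22517319,  0.83049573, -0.49399146])}
```

View pics/top0.png

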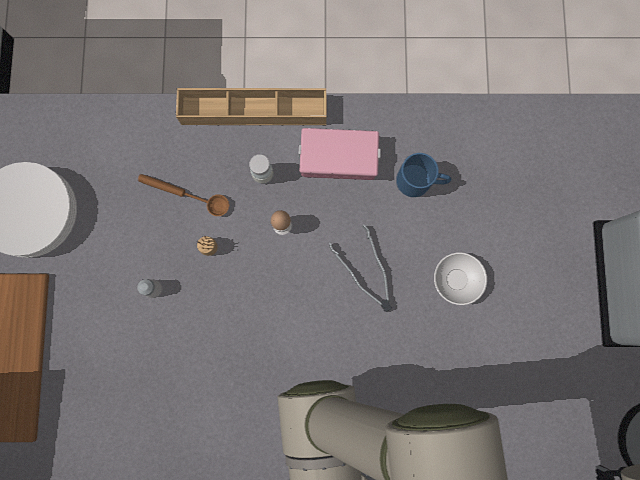

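View pics/side0.png

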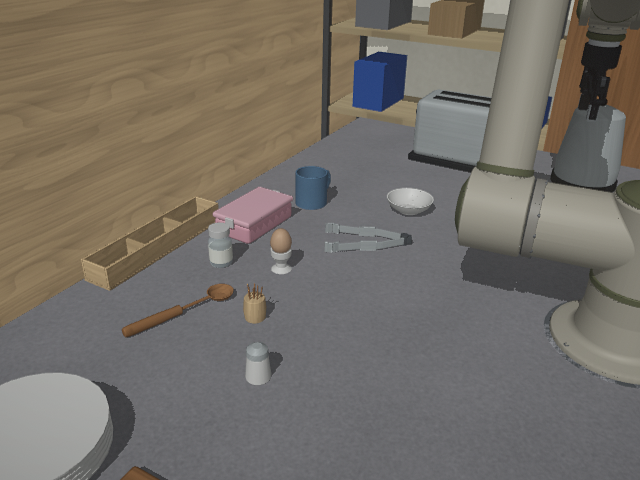

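The top view shows the egg at about (281,220), the tongs with hinge at (388,306) and tips at (333,247) and (367,228), and the dish at (461,279). In the side view the egg is at (281,241). I'll enlarge these areas.

```bash
python3 - <<'E'
import cv2
a=cv2.imread("pics/top0.png")
cv2.imwrite("pics/c1.png",cv2.resize(a[195:320,260:400],None,fx=5,fy=5,interpolation=cv2.INTER_CUBIC)[:600,:])
b=cv2.imread("pics/side0.png")
cv2.imwrite("pics/c2.png",cv2.resize(b[180:280,260:440],None,fx=4,fy=4,interpolation=cv2.INTER_CUBIC))
E
```

```text
(no output)
```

View pics/c1.png

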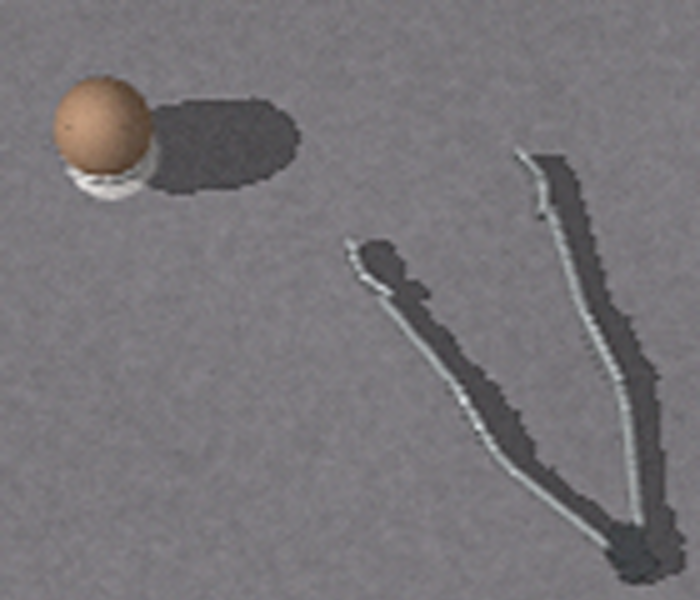

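View pics/c2.png

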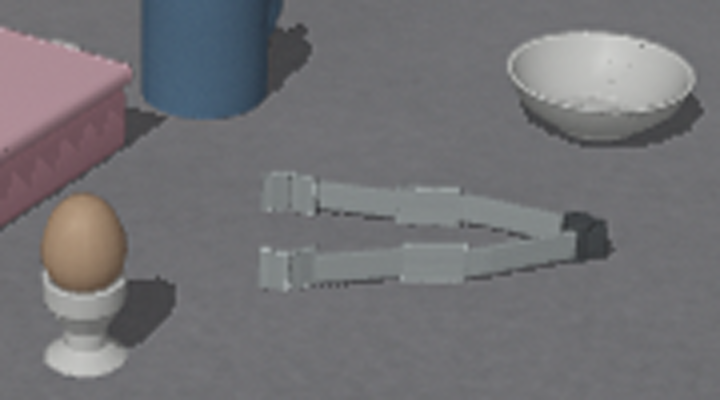

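Crop 1 (5×, offset 260,195): egg at (103,125), tips at (352,242) and (521,150), plates around (478,423) and (610,362), hinge at (637,550). Crop 2 (4×, offset 260,180): egg silhouette centred near (84,243), with its top at 193 and rim at about 290.

```bash
cat > h.py <<'E'
from rig import ctrl, optics
import numpy as np
from scipy.spatial.transform import Rotation as R
def Q(q): return R.from_quat(np.roll(q,-1))
def ray(n,u,v):
    c=optics.calibration(n); d=Q(c["attitude"]).apply([(u-c["cx"])/c["fx"],(v-c["cy"])/c["fy"],1]); return c["position"],d
def at(n,u,v,z):
    p,d=ray(n,u,v); return p+d*(z-p[2])/d[2]
def c1(x,y,z): return at("top",260+(x+.5)/5-.5,195+(y+.5)/5-.5,z)
def c2(x,y,z): return at("side",260+(x+.5)/4-.5,180+(y+.5)/4-.5,z)
def tool(target):  # world xyz target -> shift in tool axes from measured pose
    s=ctrl.sense(); return Q(s["ee_rot"]).inv().apply(np.array(target)-s["eef_pos"])
E
python3 - <<'E'
from h import *
np.set_printoptions(precision=1,suppress=True)
print("egg top",c1(103,125,61),"side",c2(84,243,63), c2(84,243,61))
for k,p in dict(tl=(352,242),tr=(521,150),pl=(478,423),pr=(610,362),h=(637,550)).items(): print(k,c1(*p,24))
print("side tips z24:",c2(262,250,24),c2(265,172,24),"plates top mid",c2(434,245,24),c2(430,189,24),"hinge",c2(588,214,24))
print("dish",at("top",461,279,36),"side",c2(601,70,36))
print("others: jar",at("top",261,162,85),"bento",at("top",340,150,56),"mug",at("top",417,172,85),"spoon",at("top",219,205,10),"tp",at("top",206,245,66))
s=ctrl.sense();print(Q(s["ee_rot"]).as_matrix())
E
```

```text
egg top [631.6 111.6  61. ] side [633.2 103.4  63. ] [635.2 100.5  61. ]
tl [585.8   3.   24. ]
tr [627.4 -72.6  24. ]
pl [505.3 -52.1  24. ]
pr [ 532.3 -110.7   24. ]
h [ 449.8 -121.    24. ]
side tips z24: [585.1   2.5  24. ] [627.8 -77.2  24. ] plates top mid [507.9 -51.   24. ] [ 537.8 -108.1   24. ] hinge [ 449.6 -127.5   24. ]
dish [ 504.8 -281.6   36. ] side [ 506. -283.   36.]
others: jar [753.4 152.8  85. ] bento [789.8 -19.2  56. ] mug [ 731.2 -183.3   85. ] spoon [675.1 254.3  10. ] tp [575.2 269.8  66. ]
[[ 0.9  0.3 -0. ]
 [ 0.3 -0.9  0. ]
 [ 0.  -0.  -1. ]]
```

```bash
python3 - <<'E'
from h import *
np.set_printoptions(precision=1,suppress=True)
print(tool([520.5,-80.5,280]))
E
```

```text
[ 464.1 -275.9  124.6]
```

The rows are not in the units I measure in: shifts go in shares of 750 mm and turns go in shares of pi rad. I convert before sending: 320 mm is 0.4267, 280 mm is 0.3733, -0.158 rad is -0.0503.

Call:
advance:
  offsets:
    - [0.0533, -0.032, 0.0147, 0, 0, -0.0064]
    - [0.1067, -0.064, 0.0293, 0, 0, -0.0127]
    - [0.16, -0.096, 0.044, 0, 0, -0.0191]
    - [0.2133, -0.128, 0.0587, 0, 0, -0.0255]
    - [0.2667, -0.1587, 0.072, 0, 0, -0.0318]
    - [0.32, -0.1907, 0.0867, 0, 0, -0.0382]
    - [0.3733, -0.2227, 0.1013, 0, 0, -0.0446]
    - [0.4267, -0.2533, 0.116, 0, 0, -0.0503]
  finger_gap: 1.0

```text
time_s: 0.9
eef_pos: [414.0, -207.8, 317.2]
ee_rot: [-0.0, 0.969, 0.246, -0.0]
force: [0.5, -0.9, -0.2]
grip_width: 0.995
grip_force: 0.0
```

```bash
python3 - <<'E'
from h import *
np.set_printoptions(precision=1,suppress=True)
print(tool([520.5,-80.5,280]))
E
```

```text
[154.4 -61.1  37.2]
```

In the tool's units: 153 mm is 0.204, 120 mm is 0.16.

Call:
advance:
  offsets:
    - [0.0533, -0.0213, 0.0133, 0, 0, 0]
    - [0.1067, -0.0427, 0.0267, 0, 0, 0]
    - [0.16, -0.064, 0.04, 0, 0, 0]
    - [0.204, -0.08, 0.0493, 0, 0, 0]
    - [0.204, -0.08, 0.0493, 0, 0, 0]
    - [0.204, -0.08, 0.0493, 0, 0, 0]
  finger_gap: 1.0

```text
time_s: 1.5
eef_pos: [519.0, -83.5, 280.2]
ee_rot: [-0.0, 0.969, 0.247, -0.001]
force: [0.2, 0.3, -0.7]
grip_width: 1.001
grip_force: 0.0
```

```bash
python3 - <<'E'
from h import *
import cv2
np.set_printoptions(precision=1,suppress=True)
s=ctrl.sense();print(tool([520.5,-80.5,220]),Q(s["ee_rot"]).as_matrix()[:,0])
a=optics.capture("side")[:,:,::-1];cv2.imwrite("pics/s1.png",cv2.resize(a[80:280,260:510],None,fx=3,fy=3))
E
```

```text
[ 2.8 -1.9 60.2] [ 0.9  0.5 -0. ]
```

View pics/s1.png

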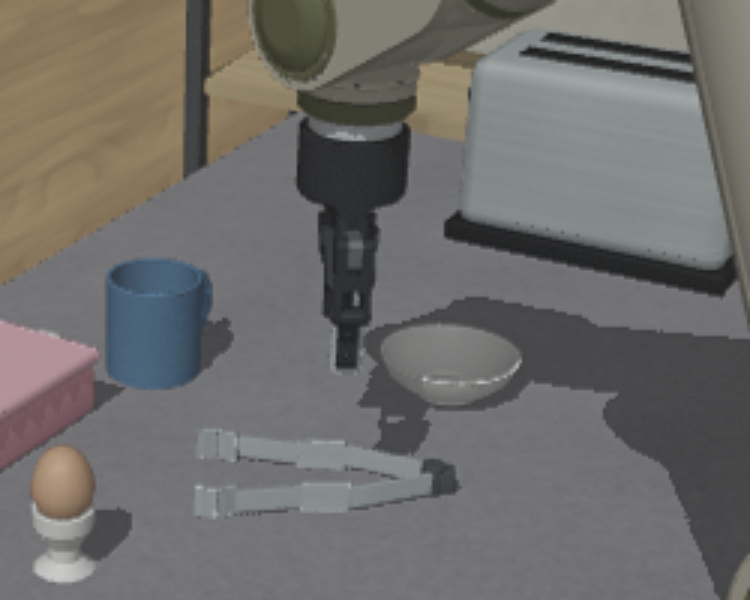

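The gripper hangs above the tongs and is aligned with them: fingers at (345,350) in the crop, plates at (325,455) and (325,497). I'll descend.

In the tool's units: 110 mm is 0.1467, 105 mm is 0.14.

Call:
advance:
  offsets:
    - [0.0027, -0.0013, 0.04, 0, 0, 0]
    - [0.004, -0.0027, 0.08, 0, 0, 0]
    - [0.004, -0.0027, 0.1067, 0, 0, 0]
    - [0.004, -0.0027, 0.1267, 0, 0, 0]
    - [0.004, -0.0027, 0.14, 0, 0, 0]
    - [0.004, -0.0027, 0.1467, 0, 0, 0]
    - [0.004, -0.0027, 0.1467, 0, 0, 0]
    - [0.004, -0.0027, 0.1467, 0, 0, 0]
  finger_gap: 1.0

```text
time_s: 2.35
eef_pos: [520.9, -81.0, 171.4]
ee_rot: [0.0, 0.969, 0.246, 0.0]
force: [-0.5, -0.1, 0.3]
grip_width: 1.0
grip_force: 0.0
```

```bash
python3 - <<'E'
from h import *
import cv2
a=optics.capture("side")[:,:,::-1];cv2.imwrite("pics/s2.png",cv2.resize(a[180:270,300:440],None,fx=5,fy=5))
E
```

```text
(no output)
```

View pics/s2.png

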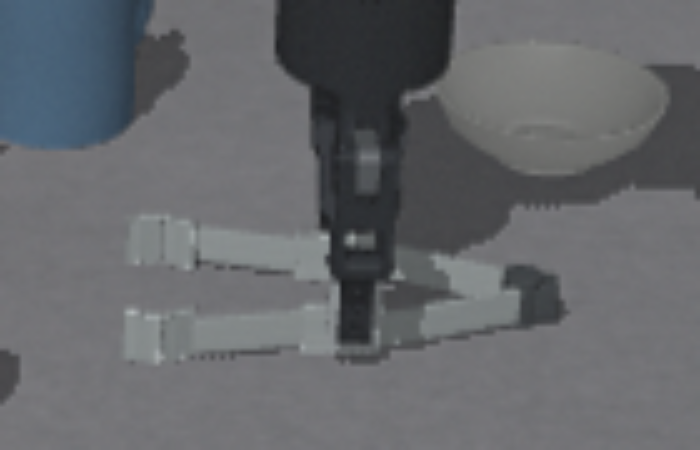

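The near finger sits over its plate, a few mm toward the hinge: finger at x=358, plate from 302 to 384. I'll nudge 3 mm forward and close lightly.

In the tool's units: 3 mm is 0.004, 1 mm is 0.0013.

Call:
advance:
  offsets:
    - [0.004, 0, 0.0013, 0, 0, 0]
    - [0.004, 0, 0.0013, 0, 0, 0]
    - [0.004, 0, 0.0013, 0, 0, 0]
    - [0.004, 0, 0.0013, 0, 0, 0]
    - [0.004, 0, 0.0013, 0, 0, 0]
    - [0.004, 0, 0.0013, 0, 0, 0]
    - [0.004, 0, 0.0013, 0, 0, 0]
    - [0.004, 0, 0.0013, 0, 0, 0]
  finger_gap: 0.71
  grip_n: 30

```text
time_s: 3.2
eef_pos: [524.0, -79.4, 170.8]
ee_rot: [0.001, 0.969, 0.246, 0.001]
force: [2.6, 1.1, 5.6]
grip_width: 0.709
grip_force: 8.5
```

Call:
advance:
  offsets:
    - [0, 0, -0.0133, 0, 0, 0]
    - [0, 0, -0.0333, 0, 0, 0]
    - [0, 0, -0.06, 0, 0, 0]
    - [0, 0, -0.0867, 0, 0, 0]
    - [0, 0, -0.1133, 0, 0, 0]
    - [0, 0, -0.1333, 0, 0, 0]
    - [0, 0, -0.14, 0, 0, 0]
    - [0, 0, -0.14, 0, 0, 0]

```text
time_s: 4.0
eef_pos: [523.3, -79.3, 275.2]
ee_rot: [0.0, 0.969, 0.246, 0.0]
force: [-0.9, 0.6, -0.5]
grip_width: 0.71
grip_force: 6.3
```

```bash
python3 - <<'E'
from h import *
np.set_printoptions(precision=1,suppress=True)
s=ctrl.sense();x=Q(s["ee_rot"]).as_matrix()[:,0];print(x)
g=np.array([631,111,0])-80*np.array([x[0],x[1],0]);g[2]=275;print(g,tool(g))
E
```

```text
[0.9 0.5 0. ]
[560.7  72.9 275. ] [ 105.3 -115.9    0.2]
```

In the tool's units: -116 mm is -0.1547, 105 mm is 0.14.

Call:
advance:
  offsets:
    - [0.02, -0.0227, 0, 0, 0, 0]
    - [0.0467, -0.052, 0, 0, 0, 0]
    - [0.0733, -0.0813, 0, 0, 0, 0]
    - [0.1, -0.1107, 0, 0, 0, 0]
    - [0.12, -0.132, 0, 0, 0, 0]
    - [0.136, -0.1493, 0, 0, 0, 0]
    - [0.14, -0.1547, 0, 0, 0, 0]
    - [0.14, -0.1547, 0, 0, 0, 0]

```text
time_s: 4.8
eef_pos: [560.2, 72.9, 273.9]
ee_rot: [-0.0, 0.969, 0.246, -0.001]
force: [-0.7, -0.2, -1.7]
grip_width: 0.709
grip_force: 6.3
```

```bash
python3 - <<'E'
from h import *
import cv2
np.set_printoptions(precision=1,suppress=True)
s=ctrl.sense();print(s["eef_pos"],s["grip_width"],s["grip_force"])
t=optics.capture("top")[:,:,::-1];a=optics.capture("side")[:,:,::-1]
cv2.imwrite("pics/ts3.png",np.hstack([cv2.resize(t[160:310,250:350],None,fx=4,fy=4),cv2.resize(a[150:300,245:345],None,fx=4,fy=4)]))
E
```

```text
[560.2  72.9 273.9] 0.7094357032341867 6.302984207868576
```

View pics/ts3.png

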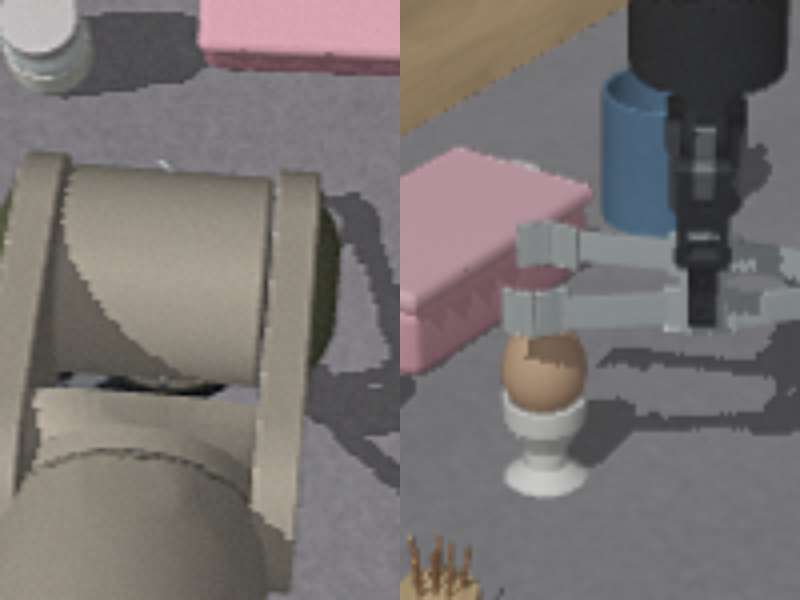

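The side view (right half) shows the tongs level, with the near tip V at about (536,312) and the far tip at about (548,245), just above the egg at (543,370). The arm hides the tips in the top view. I'll measure the tips.

```bash
python3 - <<'E'
from h import *
np.set_printoptions(precision=1,suppress=True)
f=lambda x,y,z: at("side",245+(x-400+.5)/4-.5,150+(y+.5)/4-.5,z)
n,fa=f(536,312,115),f(548,245,115);m=(n+fa)/2
print(n,fa,m,np.linalg.norm(n-fa))
u=np.array([.879,.477,0]);l=np.array([-.477,.879,0]);e=np.array([631,111,115])
print("tips mid minus egg: along",(m-e)@u,"lat",(m-e)@l)
print("plate near",f(690,310,115),"along from tipnear",(f(690,310,115)-n)@u)
# predicted pixels of expected points
def px(p):
    c=optics.calibration("side");q=Q(c["attitude"]).inv().apply(np.array(p)-c["position"]);return 400+(c["fx"]*q[0]/q[2]+c["cx"]-245+.5)*4-.5,(c["fy"]*q[1]/q[2]+c["cy"]-150+.5)*4-.5
for s in(1,-1):print("exp tip",px(e+s*33*l))
print("exp egg bottom/top/center",px([631,111,39]),px([631,111,93]),px([631,111,61]))
E
```

```text
[612.9 140.2 115. ] [647.1  76.8 115. ] [630.  108.5 115. ] 71.98303634005391
tips mid minus egg: along -2.045401081358531 lat -1.7553479909561291
plate near [550.6  99.6 115. ] along from tipnear -74.09651241293119
exp tip (np.float64(532.1540106966727), np.float64(310.6895100534798))
exp tip (np.float64(543.0709914170791), np.float64(249.09633332050134))
exp egg bottom/top/center (np.float64(540.2404935418517), np.float64(411.3071401400571)) (np.float64(538.4854436363721), np.float64(318.2354225790266)) (np.float64(539.5347070761438), np.float64(373.8787123844397))
```

In the tool's units: 52 mm is 0.0693, 47 mm is 0.0627.

Call:
advance:
  offsets:
    - [0, 0, 0.0133, 0, 0, 0]
    - [0, 0, 0.0267, 0, 0, 0]
    - [0, 0, 0.04, 0, 0, 0]
    - [0, 0, 0.0533, 0, 0, 0]
    - [0, 0, 0.0627, 0, 0, 0]
    - [0, 0, 0.0693, 0, 0, 0]
    - [0, 0, 0.0693, 0, 0, 0]
    - [0, 0, 0.0693, 0, 0, 0]

```text
time_s: 5.7
eef_pos: [560.5, 72.7, 222.9]
ee_rot: [0.0, 0.969, 0.246, 0.0]
force: [-0.8, 0.1, -0.2]
grip_width: 0.708
grip_force: 6.3
```

```bash
python3 - <<'E'
from h import *
import cv2
s=ctrl.sense();print(s["eef_pos"],s["force"])
a=optics.capture("side")[:,:,::-1]
cv2.imwrite("pics/s4.png",cv2.resize(a[190:290,255:365],None,fx=6,fy=6))
E
```

```text
[560.49333952  72.70659786 222.90717967] [-0.7806893   0.07391112 -0.21166404]
```

View pics/s4.png

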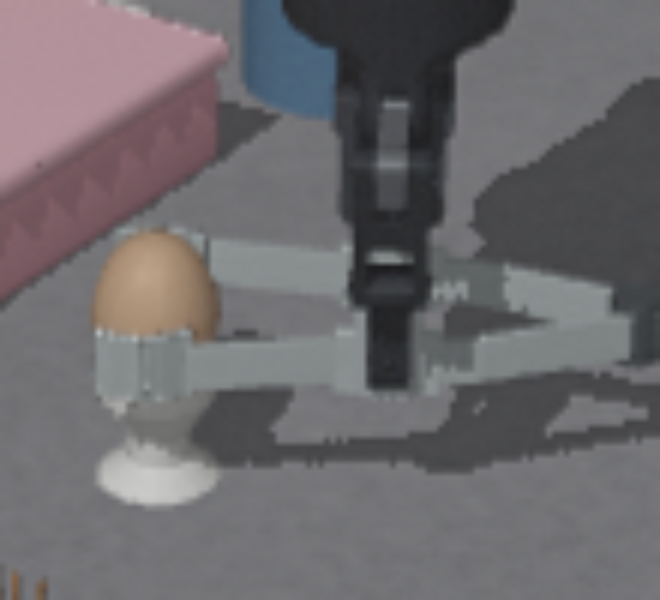

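The near V brackets the egg: crease at (141,365), egg axis at x=157. The tips are level just above the cup rim. I'll squeeze in stages.

In the tool's units: -1 mm is -0.0013.

Call:
advance:
  offsets:
    - [0, 0, -0.0013, 0, 0, 0]
    - [0, 0, -0.0013, 0, 0, 0]
    - [0, 0, -0.0013, 0, 0, 0]
    - [0, 0, -0.0013, 0, 0, 0]
    - [0, 0, -0.0013, 0, 0, 0]
  finger_gap: 0.6
  grip_n: 32

```text
time_s: 6.25
eef_pos: [560.4, 72.7, 223.7]
ee_rot: [-0.0, 0.969, 0.246, -0.0]
force: [0.5, 0.0, -0.7]
grip_width: 0.602
grip_force: 10.2
```

Call:
advance:
  offsets:
    - [0, 0, 0, 0, 0, 0]
    - [0, 0, 0, 0, 0, 0]
    - [0, 0, 0, 0, 0, 0]
    - [0, 0, 0, 0, 0, 0]
  finger_gap: 0.55
  grip_n: 32

```text
time_s: 6.65
eef_pos: [560.4, 72.7, 223.7]
ee_rot: [-0.0, 0.969, 0.246, -0.0]
force: [1.3, 0.6, -1.1]
grip_width: 0.553
grip_force: 15.3
```

Call:
advance:
  offsets:
    - [0, 0, 0, 0, 0, 0]
    - [0, 0, 0, 0, 0, 0]
    - [0, 0, 0, 0, 0, 0]
    - [0, 0, 0, 0, 0, 0]
    - [0, 0, 0, 0, 0, 0]
  finger_gap: 0.42
  grip_n: 32

```text
time_s: 7.15
eef_pos: [560.4, 72.7, 223.7]
ee_rot: [-0.0, 0.969, 0.246, 0.0]
force: [-0.2, 0.4, -0.9]
grip_width: 0.538
grip_force: 32.7
```

Closed at 45.7 mm with 33 N, so it is on the egg. I'll lift slowly.

In the tool's units: -50 mm is -0.0667, -46 mm is -0.0613.

Call:
advance:
  offsets:
    - [0, 0, -0.0053, 0, 0, 0]
    - [0, 0, -0.0133, 0, 0, 0]
    - [0, 0, -0.024, 0, 0, 0]
    - [0, 0, -0.0373, 0, 0, 0]
    - [0, 0, -0.0507, 0, 0, 0]
    - [0, 0, -0.0613, 0, 0, 0]
    - [0, 0, -0.0667, 0, 0, 0]
    - [0, 0, -0.0667, 0, 0, 0]

```text
time_s: 7.95
eef_pos: [560.4, 72.7, 274.3]
ee_rot: [0.0, 0.969, 0.246, 0.001]
force: [0.5, -0.1, -2.2]
grip_width: 0.543
grip_force: 32.9
```

Call:
advance:
  offsets:
    - [0, 0, -0.0067, 0, 0, 0]
    - [0, 0, -0.0187, 0, 0, 0]
    - [0, 0, -0.0293, 0, 0, 0]
    - [0, 0, -0.0373, 0, 0, 0]
    - [0, 0, -0.04, 0, 0, 0]
    - [0, 0, -0.04, 0, 0, 0]

```text
time_s: 8.55
eef_pos: [560.4, 72.7, 304.0]
ee_rot: [0.0, 0.969, 0.246, 0.0]
force: [0.1, 0.2, -1.9]
grip_width: 0.547
grip_force: 33.0
```

```bash
python3 - <<'E'
from h import *
import cv2
np.set_printoptions(precision=1,suppress=True)
s=ctrl.sense();x=Q(s["ee_rot"]).as_matrix()[:,0]
g=np.array([505.4,-282.3,0])-80*np.array([x[0],x[1],0]);g[2]=304;print(g,tool(g))
a=optics.capture("side")[:,:,::-1]
cv2.imwrite("pics/s5.png",cv2.resize(a[130:290,235:455],None,fx=3,fy=3))
E
```

```text
[ 435.1 -320.4  304. ] [-297.5  285.9   -0. ]
```

View pics/s5.png

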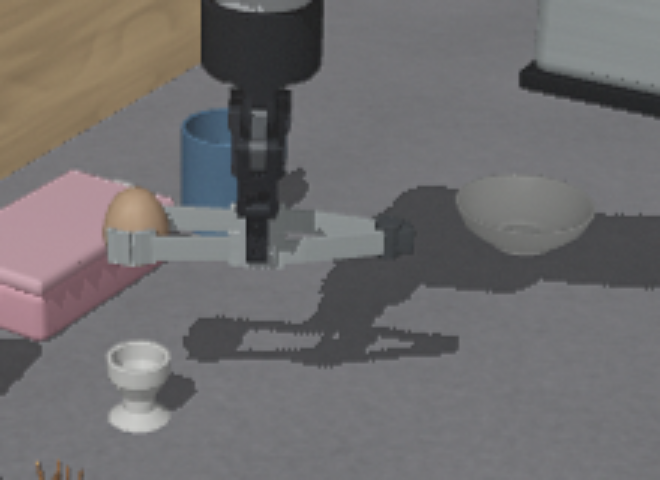

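The egg is out and held at (135,225), and the cup stands at (140,385). I'll carry it to the dish smoothly.

In the tool's units: -117 mm is -0.156, 112 mm is 0.1493.

Call:
advance:
  offsets:
    - [-0.0067, 0.0067, 0, 0, 0, 0]
    - [-0.0187, 0.0187, 0, 0, 0, 0]
    - [-0.0373, 0.036, 0, 0, 0, 0]
    - [-0.06, 0.0573, 0, 0, 0, 0]
    - [-0.084, 0.08, 0, 0, 0, 0]
    - [-0.108, 0.104, 0, 0, 0, 0]
    - [-0.132, 0.1267, 0, 0, 0, 0]
    - [-0.156, 0.1493, 0, 0, 0, 0]
  grip_n: 38

```text
time_s: 9.4
eef_pos: [510.0, -83.3, 303.6]
ee_rot: [0.0, 0.969, 0.246, -0.0]
force: [0.8, 0.1, -1.3]
grip_width: 0.542
grip_force: 39.3
```

Call:
advance:
  offsets:
    - [-0.024, 0.0227, 0, 0, 0, 0]
    - [-0.048, 0.0467, 0, 0, 0, 0]
    - [-0.072, 0.0693, 0, 0, 0, 0]
    - [-0.096, 0.092, 0, 0, 0, 0]
    - [-0.12, 0.1147, 0, 0, 0, 0]
    - [-0.1413, 0.136, 0, 0, 0, 0]
    - [-0.16, 0.1533, 0, 0, 0, 0]
    - [-0.1733, 0.1667, 0, 0, 0, 0]

```text
time_s: 10.2
eef_pos: [455.2, -255.0, 303.6]
ee_rot: [-0.0, 0.969, 0.245, -0.0]
force: [0.6, 0.9, -1.5]
grip_width: 0.539
grip_force: 39.3
```

Call:
advance:
  offsets:
    - [-0.0133, 0.0133, 0, 0, 0, 0]
    - [-0.0267, 0.0267, 0, 0, 0, 0]
    - [-0.04, 0.0387, 0, 0, 0, 0]
    - [-0.0507, 0.0493, 0, 0, 0, 0]
    - [-0.0587, 0.0573, 0, 0, 0, 0]
    - [-0.064, 0.0627, 0, 0, 0, 0]
    - [-0.0667, 0.0653, 0, 0, 0, 0]
    - [-0.0667, 0.0653, 0, 0, 0, 0]

```text
time_s: 11.0
eef_pos: [435.6, -320.4, 303.7]
ee_rot: [-0.0, 0.969, 0.246, 0.0]
force: [0.1, -0.1, -0.4]
grip_width: 0.542
grip_force: 39.3
```

```bash
python3 - <<'E'
from h import *
import cv2
np.set_printoptions(precision=1,suppress=True)
print(tool([435.1,-320.4,304]))
t=optics.capture("top")[:,:,::-1];a=optics.capture("side")[:,:,::-1]
cv2.imwrite("pics/ts6.png",np.hstack([cv2.resize(t[200:350,400:530],None,fx=3,fy=3),cv2.resize(a[110:260,350:480],None,fx=3,fy=3)]))
E
```

```text
[-0.5 -0.2 -0.3]
```

View pics/ts6.png

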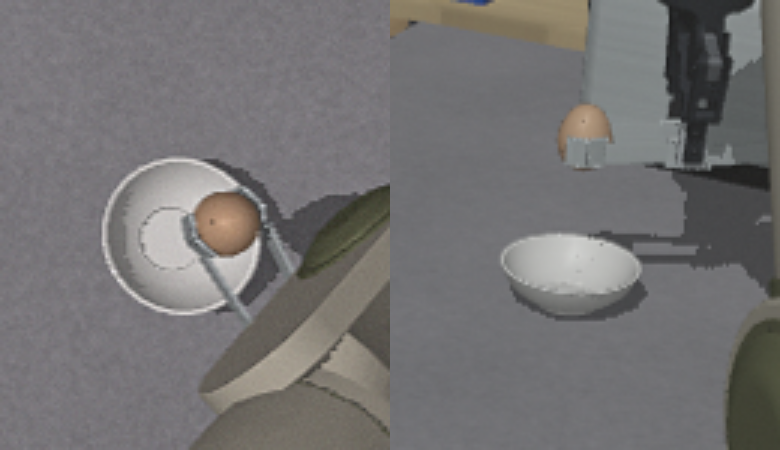

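Top view: egg at (227,223), dish centred at (182,236). The offset includes parallax, so I'll check it.

```bash
python3 - <<'E'
from h import *
e=at("top",400+227/3-.3,200+223/3-.3,142);d=at("top",400+182/3-.3,200+236/3-.3,36);print(e,d,e-d)
e=at("side",350+(585-390)/3-.3,110+137/3-.3,147);print(e)
E
```

```text
[ 505.85201162 -282.69313606  142.        ] [ 506.19949271 -280.29225311   36.        ] [ -0.34748109  -2.40088295 106.        ]
[ 503.27077899 -280.07362115  147.        ]
```

Both cameras put the egg within about 3 mm of the dish's middle, roughly 140 mm up. I'll let it settle and hand in.

Call:
advance:
  offsets:
    - [0, 0, 0, 0, 0, 0]
    - [0, 0, 0, 0, 0, 0]
    - [0, 0, 0, 0, 0, 0]
    - [0, 0, 0, 0, 0, 0]

```text
time_s: 11.5
eef_pos: [435.6, -320.2, 303.7]
ee_rot: [0.0, 0.969, 0.246, 0.0]
force: [-0.2, -0.6, -1.4]
grip_width: 0.544
grip_force: 39.3
```

```bash
python3 -c "
from rig import ctrl, optics
print(ctrl.finish_job())"
```

```text
the job is handed in; nothing more can be done
None
```

I handed the job in at 11.5 s with the egg held in the tongs about 140 mm above the bench and within about 3 mm of the dish's middle; no verdict came back.

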